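Hook out the test tray and plug the contact pin in

TASK

Take the hook from its rest, put its prong down into the finger hole of the tester's tray and pull the tray fully out with it. Hang the hook back in its rest, then take the contact plug from its stand and push it fully home in the terminal opening on the tray, leaving the tray fully out. Leave the rings, the screwdriver and the brass stake where they are.

Things in the scene. Friction and masses are not known exactly. Their poses are not given: they have to be found in the camera images.
- tester: White bench tester, 200 mm wide, 180 mm deep, 60 mm high, fixed to the bench, dark display on top. Origin at the bench under the middle of its front face; its own x points back into the case, z up. An aluminium tray slides straight out of the front face along the tester's own -x.
- tray (a joint): How far the tray is out, in m: 0 shut, 0.090 fully out at its end stop. It drags with 2 N friction plus some damping (8 N per m/s) and stays where it is left; it may start up to 15 mm out.
- finger_hole (a point): Centre of the upper rim of the round vertical finger hole, 18 mm across, in the flat tongue that stands out at the tray's front. Axes are the tester's. The tongue is 44 mm long, 50 mm wide and 8 mm thick, its top 22 mm above the bench, open beneath; the hole's centre is 22 mm ahead of the tray's front panel (104 mm wide, top 50 mm above the bench). It moves with the tray.
- terminal (a point): Centre of the mouth of the round vertical terminal opening, 8 mm across with a 1.5 mm chamfer and 22 mm deep, in the top of a white plastic block 32 x 32 mm on the tray, 42 mm behind the outer face of the tray's front panel, that is 64 mm behind the finger hole. Mouth 46 mm above the bench. Under the case's roof while the tray is shut; moves with the tray. Axes are the tester's.
- hook: The hook, 60 g: a straight black handle, 12 x 12 mm square and 120 mm long, origin at the handle's centre, own x along the handle towards the prong, z up. A 7 mm steel rod runs on from the handle's end and turns straight down at x = +85 mm. Lies level in its rest, graspable from above between the rest's two posts.
- hook_tip (a point): Lower end of the hook's prong (7 mm thick, round end): 85 mm ahead of the handle's centre along the hook's x and 48 mm below it.
- hook_rest: Aluminium rest fixed to the bench: base plate 115 x 50 x 5 mm and two posts, 10 mm thick, at 46 mm either side of the middle along its own x (82 mm clear between them). Each post ends in an upright U notch 18 mm wide, floor 52 mm above the bench, sides 10 mm high; the outside of a notch is 30 mm wide. Origin at the bench under its middle; the handle lies along its x with the prong beyond the +x end.
- rest_seat (a point): Where the centre of the hook's handle lies when it is in the rest: middle of the rest, 58 mm above the bench. Axes of the rest.
- plug: The contact plug, 30 g, standing upright in its stand: a steel pin, 6 mm thick and 20 mm long with a tapered end, under a round black grip 16 mm across and 42 mm tall. Origin at the pin's lower end, z up; the grip spans 20 to 62 mm above it and its shoulder stops on the rim of the opening.
- plug_tip (a point): Lower end of the plug's pin, the same point as the plug's origin.
- plug_stand: Aluminium block 50 x 50 x 30 mm fixed to the bench, with a vertical hole, 8 mm across, in the middle of its top, in which the plug stands with its shoulder on the top face. Origin at the bench under its middle.
- ring_copper: Bystander: loose copper ring, 52 mm across, 18 mm high, flat on the bench. Origin at the centre of its underside.
- ring_steel: Bystander: loose steel ring, 60 mm across, 16 mm high, flat on the bench. Origin at the centre of its underside.
- screwdriver: Bystander: screwdriver, 130 mm long, lying on the bench; own x points from the handle to the tip.
- stake: Bystander: brass stake on a round foot 36 mm across, 46 mm tall. Origin at the centre of its underside.

How it is judged:
By the outcome, as a careful person would: the job done as asked, in the order asked, and still so for the second after the job is handed in, with the robot touching nothing.
It also fails if it takes over 66 s, if anything falls off the work surface, if the arm or the gripper's body presses on something with over 40 N, if the wrist force passes 120 N, or if a joint passes its speed limit or range.

ROBOT

A 6-joint arm with a two-finger parallel gripper is mounted at the origin on the work surface. World frame = base frame: x ahead of the robot, y to its left, z up, the work surface at z = 0. Lengths are in m, angles in rad, forces in N, time in s.
With the tool pointing down it reaches from about 0.3 to 0.75 m from the base axis. Payload 8.5 kg.
Tool frame: the origin (TCP) lies on the centre line of the jaws, within the pads' length; the fingertips stand 19 mm ahead of it and the grasp point (between the pads) is the TCP; z points along the fingers, y is the direction in which the jaws open and shut (so a half turn about z gives the same grasp; the last joint's range is limited). The gripper opens to 88 mm and grips with 3 to 60 N. Pads are 18 mm wide; open, the fingers measure 123 mm over their backs; the gripper's body (75 mm by 187 mm) begins 45 mm behind the grasp point.
Start: joints at [-1.412, 0.381, 1.297, -0, 1.464, -0.215], TCP at [0.201, -0.512, 0.234] pointing down, gripper open.
Joint ranges: [-3.11, 3.11], [-0.89, 2.33], [0.22, 2.48], [-1.42, 4.56], [0.17, 2.85], [-2.88, 2.88]. Speed limits (rad/s): [2.39, 2.39, 3.14, 3.14, 3.14, 3.14].

INTERFACE

Orientations are given as a unit quaternion [x, y, z, w].
In Python, from workcell import r, eyes gives the robot as it stands.
- The arm moves only by the tool servo_tool, never from a script. Its argument "motion" is a list of rows, each an object with "offset": the shift along the tool's x, y, z in cm, a list of three; "turn": the turn, a rotation vector about the tool's x, y, z in degrees, a list of three. A call has exactly 10 rows; each row is the pose to reach, as a shift and turn from the pose commanded when the call began, along the tool's axes at that moment; what a row does not reach only later rows make up. A row lasts 1/12 s, in which the tool goes at most 41.7 mm and 7.16 degrees, less where a joint would pass 70% of its speed; a pose out of reach is approached as far as the arm can. A call with a gripper value outside its range is refused whole. "jaw" is the opening in per cent of the stroke, from 0 (shut) to 100 (fully open), set as the call begins (left out, the last holds). The fingers move at their own pace and stop on an object; "force" is the grip in N (left out, the last holds). Time passes only in rows, so rows that repeat a pose let the fingers close, or fill a call up. It gives the time, the measured TCP pose, the force and the opening at its end, in the units of the state.
- r.read_state(): the state, without advancing time (a new reading comes with each control period).
- eyes.read_camera(name): name is "side" or "top"; returns a dict with "image" (480x640x3 uint8, red, green, blue), "camera_matrix" (3x3 intrinsics, pixels), "R" (3x3) and "t" (3): a world point X has camera coordinates R X + t. Camera axes: x right, y down, z forward; pixel columns grow to the right and rows downward; lengths in m; the calibration is good to about 2 mm. A picture is of the moment at which its call begins. There is no depth.
- r.sign_off(): hands the job in, once; it reports no verdict.
The state is a dict: "t": time; "joint_positions": joint angles; "qvel": joint speeds; "tau": joint torques, N m; "eef_pos": TCP position; "orientation": TCP orientation; "wrist_force": force on the tool from outside, world axes, zero at the start; "torque": the same for the moment, N m; "opening": finger opening in m.
Only numpy, scipy, OpenCV 4.12 (cv2) and the standard library are available. Lean on these libraries where they do the work, as an engineer would, in place of code of your own. Each camera call takes 0.05 s, during which the arm holds its last target. There are 200 camera calls.

## Working session

There is one attempt and no reset: what is moved stays moved. The work goes in short steps, Python scripts to look and compute and a tool call to move; the robot and the scene stay as the last step left them, time stands still between calls to the robot, and variables do not carry over. Pictures are saved under pics/ and viewed, about 8 in all and at most 12, crops included, and the job is handed in when it is done.

Besides the shell and the picture viewer there is one more tool, called after ">>>" by a JSON object that holds its "method" and its "body", one argument or row to a line. servo_tool: Moves the arm, as the interface text tells. Its arguments: {"type":"object","properties":{"motion":{"type":"array"},"jaw":{"type":"number"},"force":{"type":"number"}},"required":["motion"]}

```bash
mkdir -p pics; ls
python3 - <<'E'
from workcell import r, eyes
import cv2, pickle, numpy as np
for n in("top","side"):
    c=eyes.read_camera(n); pickle.dump(c,open(f"{n}0.pkl","wb"))
    cv2.imwrite(f"pics/{n}0.png",c["image"][:,:,::-1])
    print(n,c["camera_matrix"],c["R"],c["t"],-c["R"].T@c["t"])
print(r.read_state())
E
```

```text
pics
top [[499.28050916   0.         310.98615592]
 [  0.         499.28050916 235.54331033]
 [  0.           0.           1.        ]] [[ 0.01951281 -0.99958832  0.02103417]
 [-0.98443115 -0.02288416 -0.17427459]
 [ 0.1746842  -0.01730611 -0.98447241]] [-0.02999242  0.56376816  0.98865709] [3.82873399e-01 3.10954865e-05 1.07218696e+00]
side [[602.450325     0.         313.40822426]
 [  0.         602.450325   240.96009888]
 [  0.           0.           1.        ]] [[ 0.99240781 -0.12058312 -0.02421673]
 [-0.08323319 -0.51349719 -0.85404501]
 [ 0.09054819  0.84957657 -0.51963514]] [-0.53809636  0.09713113  1.5544814 ] [ 0.40134008 -1.33565975  0.87768658]
{'t': 0.1, 'joint_positions': array([-1.41227782e+00,  3.81163783e-01,  1.29813398e+00, -2.83308367e-05,
        1.46359994e+00, -2.15285512e-01]), 'qvel': array([-0.00122916, -0.00031755, -0.00099341, -0.00010438,  0.00036183,
        0.000164  ]), 'tau': array([ 3.65265463e-03, -4.38649929e+01, -2.24911630e+01,  7.15012033e-02,
        3.42074479e-02, -6.17184469e-05]), 'eef_pos': array([ 0.20079637, -0.51177204,  0.23329783]), 'orientation': array([ 9.82584112e-01,  1.85817213e-01,  4.44101134e-06, -6.52661757e-04]), 'wrist_force': array([-0.30842841, -0.25486986,  0.44156106]), 'torque': array([-0.04167226,  0.04979508,  0.00187939]), 'opening': 0.08791435619601276}
```

View pics/top0.png

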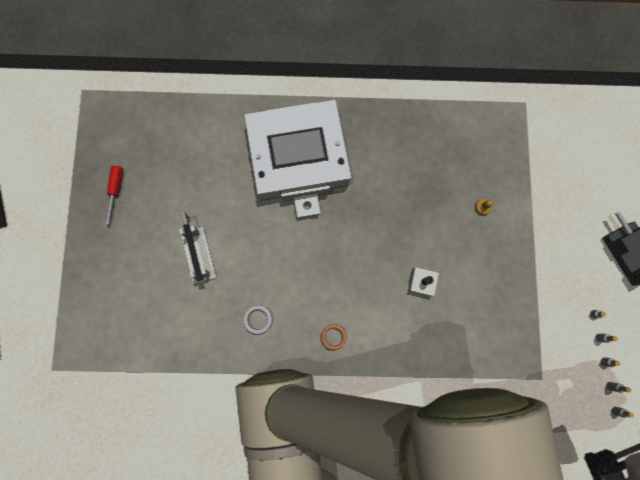

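View pics/side0.png

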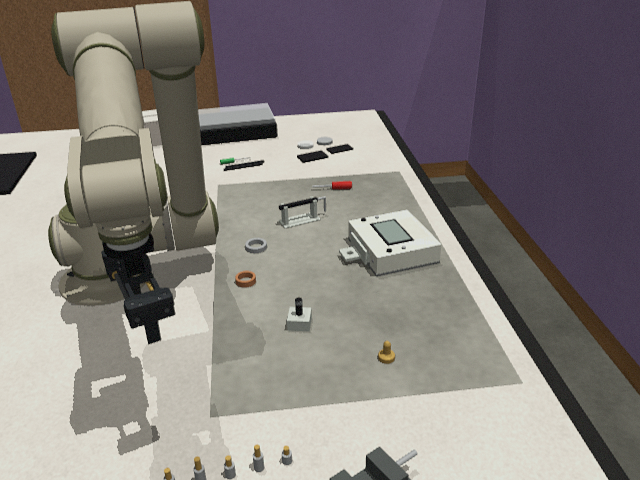

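The top view shows the tester at (297,150), the tongue hole at (307,205), the hook in its rest at (197,250), the plug at (424,282), the stake at (485,207) and the rings at (258,320) and (334,337). The side view agrees. Next I'll enlarge these areas for measuring.

Run:
```python
import cv2,pickle,numpy as np
def crop(n,x0,x1,y0,y1,k=6):
    im=pickle.load(open(n+"0.pkl","rb"))["image"][y0:y1,x0:x1,::-1]
    return cv2.resize(im,None,fx=k,fy=k,interpolation=cv2.INTER_NEAREST)
o=np.zeros((600,800,3),np.uint8)
def put(i,x,y): o[y:y+i.shape[0],x:x+i.shape[1]]=i
put(crop("top",170,225,205,295),0,0)          # 330x540
put(crop("top",280,330,180,222),335,0)        # 300x252
put(crop("top",405,443,262,304),335,260)      # 228x252
put(crop("side",335,372,240,270),570,260)     # 222x180
put(crop("side",284,316,290,334,5),640,0)     # 160x220
put(crop("side",274,330,190,230,4),570,445)   # 224x160
cv2.imwrite("pics/crops.png",o)
```

```text
Traceback (most recent call last):
ValueError: could not broadcast input array from shape (160,224,3) into shape (155,224,3)
```

Run:
```python
import cv2,pickle,numpy as np
def crop(n,x0,x1,y0,y1,k=6):
    im=pickle.load(open(n+"0.pkl","rb"))["image"][y0:y1,x0:x1,::-1]
    return cv2.resize(im,None,fx=k,fy=k,interpolation=cv2.INTER_NEAREST)
o=np.zeros((600,800,3),np.uint8)
def put(i,x,y): o[y:y+i.shape[0],x:x+i.shape[1]]=i
put(crop("top",170,225,205,295),0,0)          # 330x540
put(crop("top",280,330,180,222),335,0)        # 300x252
put(crop("top",405,443,262,304),335,260)      # 228x252
put(crop("side",335,372,240,270),570,260)     # 222x180
put(crop("side",284,316,290,334,5),640,0)     # 160x220
put(crop("side",274,330,190,230,4),570,440)   # 224x160
cv2.imwrite("pics/crops.png",o)
```

```text
(no output)
```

View pics/crops.png

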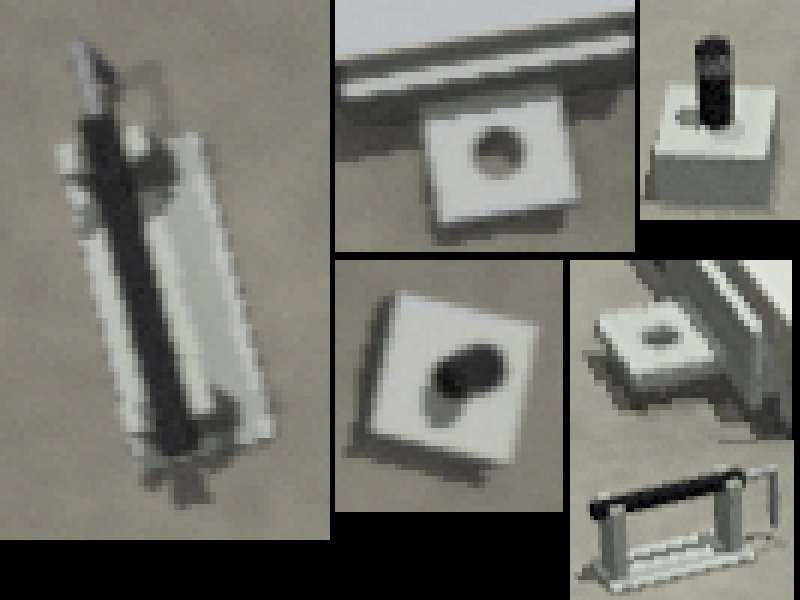

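The crops show clean outlines: tongue hole at top px (307.2,205.5) and side px (350,252.8), stand top centre at (425.2,281.7) and (299.6,314), and a black handle running from about (186,225) to (200,280). I'll refine these with masks and ray-casting.

```bash
cat > h.py <<'E'
import numpy as np,cv2,pickle
from scipy.spatial.transform import Rotation as Ro
def ray(c,p):
    d=c["R"].T@np.linalg.inv(c["camera_matrix"])@np.array([p[0],p[1],1.]); return -c["R"].T@c["t"],d
def onz(c,p,z):
    o,d=ray(c,p); return o+d*(z-o[2])/d[2]
def tri(c1,p1,c2,p2):
    o1,d1=ray(c1,p1);o2,d2=ray(c2,p2)
    s=np.linalg.lstsq(np.c_[d1,-d2],o2-o1,rcond=None)[0]
    a,b=o1+s[0]*d1,o2+s[1]*d2; return (a+b)/2,np.linalg.norm(a-b)
def proj(c,X):
    q=c["camera_matrix"]@(c["R"]@np.asarray(X)+c["t"]); return q[:2]/q[2]
E
python3 - <<'E'
from h import *
np.set_printoptions(precision=4,suppress=True)
T,S=[pickle.load(open(n+"0.pkl","rb")) for n in("top","side")]
f=lambda x,y,ox,oy,x0,y0,k=6:(x0+(x-ox)/k-.5,y0+(y-oy)/k-.5)
print("hole tri",tri(T,f(498,153,335,0,280,180),S,f(660,337,570,260,335,240)),"z plane",onz(T,f(498,153,335,0,280,180),.022))
g=cv2.cvtColor(T["image"],cv2.COLOR_RGB2GRAY); gs=cv2.cvtColor(S["image"],cv2.COLOR_RGB2GRAY)
# white masks
for nm,c,gg,roi,z,th in(("case",T,g,(235,90,360,210),.06,185),("tongue",T,g,(290,194,325,222),.022,170),("stand",T,g,(403,262,443,304),.03,170),("standS",S,gs,(284,290,316,334),.03,195)):
    x,y,X,Y=roi; m=(gg[y:Y,x:X]>th).astype(np.uint8)
    if nm.startswith("tong"): m[:3]=0
    cs,_=cv2.findContours(m,cv2.RETR_EXTERNAL,cv2.CHAIN_APPROX_NONE); k=max(cs,key=cv2.contourArea)
    P=np.array([onz(c,p+[x,y],z)[:2] for p in k[:,0,:].astype(float)]).astype(np.float32)
    (cx,cy),wh,a=cv2.minAreaRect(P*1000); print(nm,cx,cy,wh,a)
# handle
x,y,X,Y=178,222,208,284
m=(g[y:Y,x:X]<70)
rows=[(x+np.flatnonzero(m[i]).mean(),y+i,m[i].sum()) for i in range(Y-y) if m[i].any()]
print(np.array(rows)[::4])
P=np.array([onz(T,q[:2],.062)[:2] for q in rows if q[2]<=8])
l=cv2.fitLine(P.astype(np.float32),cv2.DIST_HUBER,0,.001,.001).ravel();print("handle line",l,np.degrees(np.arctan2(l[1],l[0])),P[0],P[-1])
x,y,X,Y=270,190,335,215
ms=(gs[y:Y,x:X]<60); cols=np.array([(x+j,y+np.flatnonzero(ms[:,j]).mean(),ms[:,j].sum()) for j in range(X-x) if ms[:,j].any()])
print(cols[::5])
P=np.array([onz(S,q[:2],.058)[:2] for q in cols]);l=cv2.fitLine(P.astype(np.float32),cv2.DIST_HUBER,0,.001,.001).ravel();print("side handle",l,np.degrees(np.arctan2(l[1],l[0])),P[0],P[-1])
# prong & plug
print("prong tip side px -> z .01", onz(S,f(774,527,570,440,274,190,4),.0105), "bend top", onz(T,f(84,45,0,0,170,205),.058))
# ends of handle tri
print("front",tri(T,f(98,119,0,0,170,205),S,f(737,480,570,440,274,190,4)),"back",tri(T,f(180,452,0,0,170,205),S,f(598,510,570,440,274,190,4)))
print("plug top",tri(T,f(486,366,335,260,405,262),S,f(714,42,640,0,284,290,5)))
E
```

```text
hole tri (array([ 0.6372, -0.0078,  0.0208]), np.float64(0.0017757755822436687)) z plane [ 0.636  -0.0078  0.022 ]
case 756.7760009765625 15.952957153320312 (176.18235778808594, 195.30242919921875) 11.313852310180664
tongue 633.2339477539062 -8.688608169555664 (36.43042755126953, 46.68630599975586) 12.017900466918945
stand 476.4346008300781 -258.0362854003906 (47.398319244384766, 48.2736930847168) 77.14825439453125
standS 478.5278625488281 -257.4256286621094 (47.7962760925293, 48.69646072387695) 77.98301696777344
[[187.5    224.       2.    ]
 [186.5    228.       6.    ]
 [190.9167 232.      12.    ]
 [189.     236.       9.    ]
 [189.5    240.       6.    ]
 [190.5    244.       6.    ]
 [191.5    248.       6.    ]
 [192.5    252.       6.    ]
 [193.5    256.       6.    ]
 [194.5    260.       6.    ]
 [195.5    264.       6.    ]
 [196.5    268.       6.    ]
 [198.8571 272.       7.    ]
 [201.5    276.      12.    ]
 [200.3333 280.       6.    ]]
handle line [0.9567 0.2912 0.5133 0.2194] 16.931494 [0.5803 0.2362] [0.466  0.2033]
[[279.  207.    3. ]
 [284.  205.    1. ]
 [289.  205.5   4. ]
 [294.  204.5   4. ]
 [299.  202.5   4. ]
 [304.  201.5   4. ]
 [309.  200.5   4. ]
 [314.  198.    1. ]]
side handle [0.9589 0.2836 0.5293 0.2245] 16.475716 [0.4686 0.2081] [0.583  0.2365]
prong tip side px -> z .01 [0.6062 0.2477 0.0105] bend top [0.6062 0.247  0.058 ]
front (array([0.5795, 0.2409, 0.0564]), np.float64(0.0022629404118060113)) back (array([0.4697, 0.2057, 0.0586]), np.float64(0.006183727283989806))
plug top (array([ 0.4777, -0.2579,  0.0737]), np.float64(0.002266158848020584))
```

The measurements agree with the given sizes:

| Item | Measured | Check |
|---|---|---|
| Hook handle centre | (0.524, 0.2215), yaw 16.8° | Prong predicted at (0.605, 0.246), seen at (0.606, 0.247) |
| Finger hole | (0.6365, -0.0078) | Triangulated height 0.021, expected 0.022 |
| Tester yaw | about 11.3° | Hole lies on the case centreline to within 1 mm |
| Stand | (0.4775, -0.2577) | Plug top at 0.0737, expected 0.072 |

Now I'll move.

>>> {"method": "servo_tool", "body": {
  "motion": [
    {"offset": [28.4, -28.2, 4], "turn": [0, 0, 4.6]},
    {"offset": [28.4, -28.2, 4], "turn": [0, 0, 4.6]},
    {"offset": [28.4, -28.2, 4], "turn": [0, 0, 4.6]},
    {"offset": [28.4, -28.2, 4], "turn": [0, 0, 4.6]},
    {"offset": [28.4, -28.2, 4], "turn": [0, 0, 4.6]},
    {"offset": [28.4, -28.2, 4], "turn": [0, 0, 4.6]},
    {"offset": [28.4, -28.2, 4], "turn": [0, 0, 4.6]},
    {"offset": [28.4, -28.2, 4], "turn": [0, 0, 4.6]},
    {"offset": [28.4, -28.2, 4], "turn": [0, 0, 4.6]},
    {"offset": [28.4, -28.2, 4], "turn": [0, 0, 4.6]}
  ],
  "jaw": 100
}}

```text
t: 0.93
eef_pos: [0.3624, -0.1426, 0.1935]
orientation: [0.989, 0.147, -0.0, -0.001]
wrist_force: [0.3, -1.1, 0.1]
opening: 0.0882
```

```bash
cat > go.py <<'E'
import sys
from h import *
from workcell import r
def rel(x,y,z,yaw):
    s=r.read_state(); R=Ro.from_quat(s["orientation"]); a=np.radians(yaw)
    Rt=Ro.from_matrix(np.array([[np.cos(a),np.sin(a),0],[np.sin(a),-np.cos(a),0],[0,0,-1]]))
    print("t %.2f"%s["t"],"off cm",(100*R.inv().apply(np.array([x,y,z])-s["eef_pos"])).round(2),"turn",(R.inv()*Rt).as_rotvec(degrees=True).round(2),
     "pos",s["eef_pos"].round(4),"F",s["wrist_force"].round(1),"open",round(s["opening"],4))
if __name__=="__main__": rel(*map(float,sys.argv[1:5]))
E
python3 go.py .524 .2215 .15 16.8
```

```text
t 0.93 off cm [ 26.04 -30.14   4.38] turn [-0.06  0.01  0.09] pos [ 0.3624 -0.1426  0.1935] F [ 0.3 -1.1  0.1] open 0.0882
```

>>> {"method": "servo_tool", "body": {
  "motion": [
    {"offset": [26, -30.1, 4.4], "turn": [0, 0, 0]},
    {"offset": [26, -30.1, 4.4], "turn": [0, 0, 0]},
    {"offset": [26, -30.1, 4.4], "turn": [0, 0, 0]},
    {"offset": [26, -30.1, 4.4], "turn": [0, 0, 0]},
    {"offset": [26, -30.1, 4.4], "turn": [0, 0, 0]},
    {"offset": [26, -30.1, 4.4], "turn": [0, 0, 0]},
    {"offset": [26, -30.1, 4.4], "turn": [0, 0, 0]},
    {"offset": [26, -30.1, 4.4], "turn": [0, 0, 0]},
    {"offset": [26, -30.1, 4.4], "turn": [0, 0, 0]},
    {"offset": [26, -30.1, 4.4], "turn": [0, 0, 0]}
  ]
}}

```text
t: 1.77
eef_pos: [0.5245, 0.221, 0.1489]
orientation: [0.989, 0.147, -0.0, -0.0]
wrist_force: [0.5, -0.5, 0.6]
opening: 0.0881
```

```bash
python3 go.py .524 .2215 .058 16.8
```

```text
t 1.77 off cm [-0.03 -0.05  9.09] turn [-0.03  0.03  0.14] pos [0.5245 0.221  0.1489] F [ 0.5 -0.5  0.6] open 0.0881
```

>>> {"method": "servo_tool", "body": {
  "motion": [
    {"offset": [0, 0, 2.5], "turn": [0, 0, 0]},
    {"offset": [0, 0, 5], "turn": [0, 0, 0]},
    {"offset": [0, 0, 7], "turn": [0, 0, 0]},
    {"offset": [0, 0, 8.3], "turn": [0, 0, 0]},
    {"offset": [0, 0, 9], "turn": [0, 0, 0]},
    {"offset": [0, 0, 9.1], "turn": [0, 0, 0]},
    {"offset": [0, 0, 9.1], "turn": [0, 0, 0]},
    {"offset": [0, 0, 9.1], "turn": [0, 0, 0]},
    {"offset": [0, 0, 9.1], "turn": [0, 0, 0]},
    {"offset": [0, 0, 9.1], "turn": [0, 0, 0]}
  ]
}}

```text
t: 2.6
eef_pos: [0.5244, 0.2176, 0.0596]
orientation: [0.989, 0.146, 0.001, -0.0]
wrist_force: [0.3, 0.1, 0.5]
opening: 0.0878
```

>>> {"method": "servo_tool", "body": {
  "motion": [
    {"offset": [0, 0, 0], "turn": [0, 0, 0]},
    {"offset": [0, 0, 0], "turn": [0, 0, 0]},
    {"offset": [0, 0, 0], "turn": [0, 0, 0]},
    {"offset": [0, 0, 0], "turn": [0, 0, 0]},
    {"offset": [0, 0, 0], "turn": [0, 0, 0]},
    {"offset": [0, 0, 0], "turn": [0, 0, 0]},
    {"offset": [0, 0, 0], "turn": [0, 0, 0]},
    {"offset": [0, 0, 0], "turn": [0, 0, 0]},
    {"offset": [0, 0, 0], "turn": [0, 0, 0]},
    {"offset": [0, 0, 0], "turn": [0, 0, 0]}
  ],
  "jaw": 0,
  "force": 40
}}

```text
t: 3.43
eef_pos: [0.524, 0.2176, 0.0588]
orientation: [0.989, 0.146, -0.0, -0.0]
wrist_force: [0.2, -0.6, -0.2]
opening: 0.024
```

```bash
python3 go.py .524 .2215 .17 16.8
```

```text
t 3.43 off cm [  0.11  -0.38 -11.12] turn [-0.    0.    0.01] pos [0.524  0.2176 0.0588] F [ 0.2 -0.6 -0.2] open 0.024
```

The arm had not settled when I read it, so it sits 4 mm off centre. I'll stop the closing, shift, then close.

>>> {"method": "servo_tool", "body": {
  "motion": [
    {"offset": [0, -0.2, 0], "turn": [0, 0, 0]},
    {"offset": [0, -0.4, 0], "turn": [0, 0, 0]},
    {"offset": [0, -0.4, 0], "turn": [0, 0, 0]},
    {"offset": [0, -0.4, 0], "turn": [0, 0, 0]},
    {"offset": [0, -0.4, 0], "turn": [0, 0, 0]},
    {"offset": [0, -0.4, 0], "turn": [0, 0, 0]},
    {"offset": [0, -0.4, 0], "turn": [0, 0, 0]},
    {"offset": [0, -0.4, 0], "turn": [0, 0, 0]},
    {"offset": [0, -0.4, 0], "turn": [0, 0, 0]},
    {"offset": [0, -0.4, 0], "turn": [0, 0, 0]}
  ],
  "jaw": 32
}}

```text
t: 4.27
eef_pos: [0.5229, 0.2214, 0.0588]
orientation: [0.989, 0.146, 0.0, -0.0]
wrist_force: [-0.6, -0.6, 0.0]
opening: 0.028
```

>>> {"method": "servo_tool", "body": {
  "motion": [
    {"offset": [0, 0, 0], "turn": [0, 0, 0]},
    {"offset": [0, 0, 0], "turn": [0, 0, 0]},
    {"offset": [0, 0, 0], "turn": [0, 0, 0]},
    {"offset": [0, 0, 0], "turn": [0, 0, 0]},
    {"offset": [0, 0, 0], "turn": [0, 0, 0]},
    {"offset": [0, 0, 0], "turn": [0, 0, 0]},
    {"offset": [0, 0, 0], "turn": [0, 0, 0]},
    {"offset": [0, 0, 0], "turn": [0, 0, 0]},
    {"offset": [0, 0, 0], "turn": [0, 0, 0]},
    {"offset": [0, 0, 0], "turn": [0, 0, 0]}
  ],
  "jaw": 0,
  "force": 40
}}

```text
t: 5.1
eef_pos: [0.523, 0.2217, 0.0595]
orientation: [0.989, 0.146, 0.0, -0.0]
wrist_force: [-1.9, 1.0, 6.8]
opening: 0.0003
```

```bash
python3 go.py .524 .2215 .058 16.8
```

```text
t 5.10 off cm [0.09 0.05 0.15] turn [-0.02 -0.05  0.02] pos [0.523  0.2217 0.0595] F [-1.9  1.   6.8] open 0.0003
```

The jaws closed fully without the handle, so I'll look.

```bash
cat > look.py <<'E'
import sys,pickle,cv2,numpy as np
from workcell import eyes
# look.py name  [cam x0 x1 y0 y1 k ox oy]...
o=np.zeros((600,800,3),np.uint8); n=sys.argv[1]; a=sys.argv[2:]
C={}
for i in range(0,len(a),8):
    cam=a[i]; x0,x1,y0,y1,k,ox,oy=map(int,a[i+1:i+8])
    if cam not in C: C[cam]=eyes.read_camera(cam); pickle.dump(C[cam],open(f"{cam}_{n}.pkl","wb"))
    im=cv2.resize(C[cam]["image"][y0:y1,x0:x1,::-1],None,fx=k,fy=k,interpolation=cv2.INTER_CUBIC)
    im=im[:600-oy,:800-ox]; o[oy:oy+im.shape[0],ox:ox+im.shape[1]]=im
cv2.imwrite(f"pics/{n}.png",o)
E
python3 look.py a top 160 240 180 300 5 0 0 side 265 345 150 250 4 410 0
```

```text
(no output)
```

View pics/a.png

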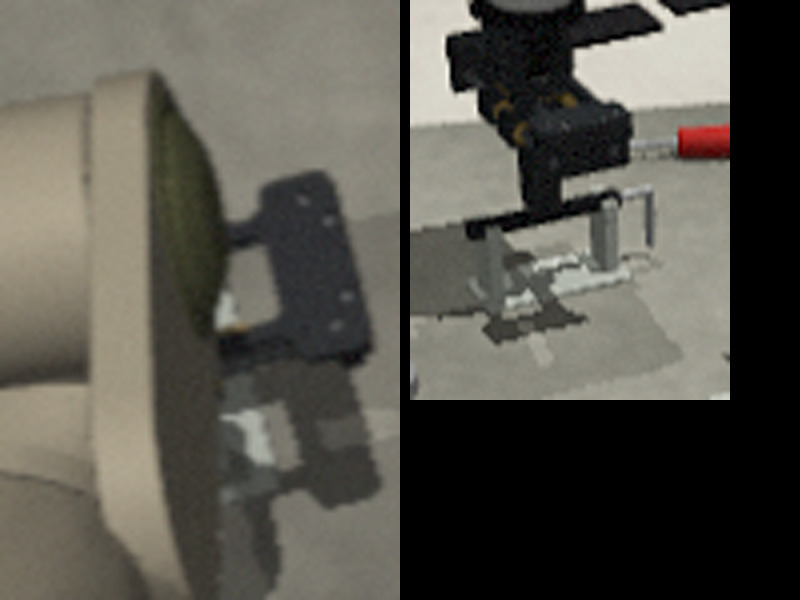

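```bash
python3 - <<'E'
from h import *
from workcell import r
s=r.read_state();print(s)
S=pickle.load(open("side_a.pkl","rb"));T=pickle.load(open("top_a.pkl","rb"))
for z in(.04,.0595,.064,.1045):
    p=proj(S,[.523,.2217,z]); print(z,p,"crop",(p-[265,150])*4+[410,0], "top crop",(proj(T,[.523,.2217,z])-[160,180])*5)
E
python3 look.py b side 285 330 170 215 13 0 0
```

```text
{'t': 5.2, 'joint_positions': array([1.92367429e-01, 5.92179754e-01, 1.48913054e+00, 5.91234596e-04,
       1.05938677e+00, 1.46937680e+00]), 'qvel': array([-3.92960699e-04,  1.94497854e-04,  5.23786177e-05,  6.67717897e-04,
       -5.68485005e-05,  1.36733877e-03]), 'tau': array([-1.25587184e+00, -4.52215648e+01, -1.61469662e+01, -3.98572572e-01,
       -5.11377789e-01,  2.12888117e-03]), 'eef_pos': array([0.52302367, 0.22171446, 0.05949522]), 'orientation': array([ 9.89251555e-01,  1.46222752e-01,  4.35608660e-04, -2.77948808e-04]), 'wrist_force': array([-2.7258452 ,  1.84813321,  7.39077321]), 'torque': array([0.28185648, 0.34460816, 0.06844183]), 'opening': 0.0008314057307460261}
0.04 [297.48421103 208.81724349] crop [539.93684411 235.26897398] top crop [175.72519781 366.48288086]
0.0595 [297.23078273 202.92910334] crop [538.92313093 211.71641335] top crop [165.80464777 359.8205695 ]
0.064 [297.17188415 201.56065658] crop [538.68753659 206.24262631] top crop [163.46190197 358.24725936]
0.1045 [296.63465623 189.07873055] crop [536.53862494 156.31492222] top crop [141.41748916 343.44296511]
```

View pics/b.png

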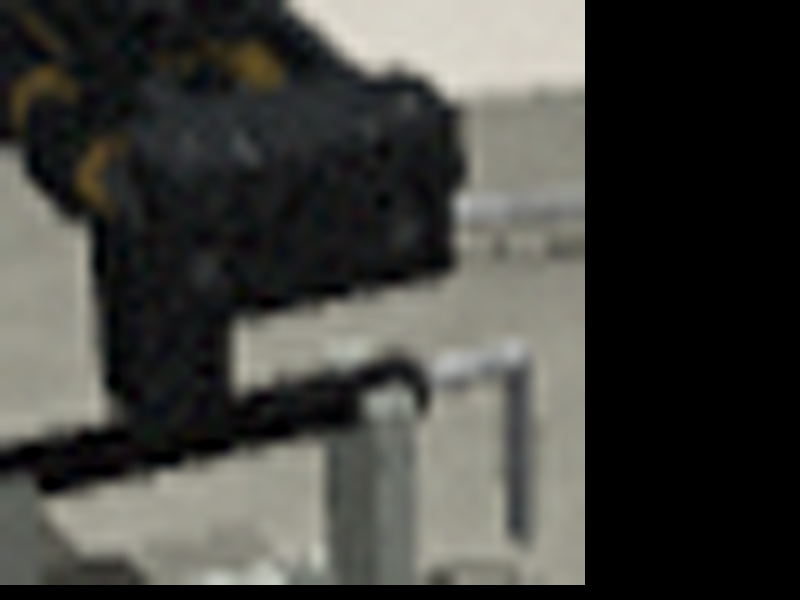

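Run:
```python
from h import *
S=pickle.load(open("side_b.pkl","rb"));T=pickle.load(open("top_a.pkl","rb"))
R=Ro.from_quat([.98925,.14622,0,0])
for z in(.0595,.083):
  for o in([.0375,.0935,-.045],[-.0375,.0935,-.045],[.0375,-.0935,-.045],[.009,.0175,.019],[-.009,.0175,.019],[.009,-.0175,.019],[.009,.0175,-.04]):
    X=np.array([.523,.2217,z])+R.apply(o)
    print(z,o,"b crop",((proj(S,X)-[285,170])*13).round(),"a top crop",((proj(T,X)-[160,180])*5).round())
print(tri(S,(285+455/13,170+265/13),T,(160+335/5,180+180/5)))
```

```text
0.0595 [0.0375, 0.0935, -0.045] b crop [480. 388.] a top crop [351. 190.]
0.0595 [-0.0375, 0.0935, -0.045] b crop [156. 461.] a top crop [398. 372.]
0.0595 [0.0375, -0.0935, -0.045] b crop [147.  55.] a top crop [-116.  315.]
0.0595 [0.009, 0.0175, 0.019] b crop [229. 527.] a top crop [212. 335.]
0.0595 [-0.009, 0.0175, 0.019] b crop [155. 544.] a top crop [222. 376.]
0.0595 [0.009, -0.0175, 0.019] b crop [169. 462.] a top crop [129. 357.]
0.0595 [0.009, 0.0175, -0.04] b crop [220. 292.] a top crop [183. 312.]
0.083 [0.0375, 0.0935, -0.045] b crop [478. 289.] a top crop [343. 178.]
0.083 [-0.0375, 0.0935, -0.045] b crop [151. 362.] a top crop [391. 363.]
0.083 [0.0375, -0.0935, -0.045] b crop [143. -37.] a top crop [-135.  305.]
0.083 [0.009, 0.0175, 0.019] b crop [225. 435.] a top crop [200. 326.]
0.083 [-0.009, 0.0175, 0.019] b crop [151. 451.] a top crop [211. 368.]
0.083 [0.009, -0.0175, 0.019] b crop [165. 370.] a top crop [116. 349.]
0.083 [0.009, 0.0175, -0.04] b crop [216. 196.] a top crop [170. 302.]
(array([0.58256415, 0.14520415, 0.13329967]), np.float64(0.0023349368695255836))
```

```bash
python3 look.py c side 255 360 120 220 7 0 0
```

```text
(no output)
```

View pics/c.png

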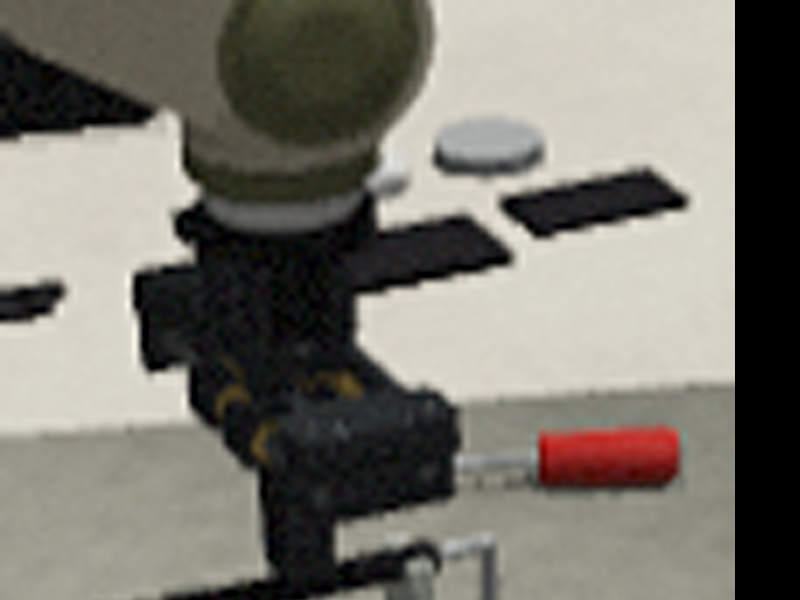

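The jaws had closed on top of the handle. The visible fingertips and contact say the tool is about 24 mm higher than reported. I'll check the same against the start picture.

```bash
python3 - <<'E'
from h import *
S=pickle.load(open("side0.pkl","rb"));R=Ro.from_quat([9.82584112e-01,1.85817213e-01,0,0])
for dz in(0,.0235):
  for o in([.009,.0615,.019],[-.009,.0615,.019],[.009,.044,.019],[.0375,.0935,-.045],[-.0375,.0935,-.045]):
    print(dz,o,proj(S,np.array([.2008,-.5118,.2333+dz])+R.apply(o)).round(1))
g=cv2.cvtColor(S["image"],cv2.COLOR_RGB2GRAY)
m=(g[240:360,95:185]<60).astype(np.uint8)
for y in range(50,110,4):
    x=np.flatnonzero(m[y]); print(240+y,(x.min()+95,x.max()+95,len(x)) if len(x) else None)
E
python3 go.py .523 .2217 .10 16.8
```

```text
0 [0.009, 0.0615, 0.019] [163.2 354.5]
0 [-0.009, 0.0615, 0.019] [152.3 358.3]
0 [0.009, 0.044, 0.019] [160.2 348.3]
0 [0.0375, 0.0935, -0.045] [180.7 329.3]
0 [-0.0375, 0.0935, -0.045] [132.5 345.4]
0.0235 [0.009, 0.0615, 0.019] [161.  343.5]
0.0235 [-0.009, 0.0615, 0.019] [149.9 347.2]
0.0235 [0.009, 0.044, 0.019] [157.9 337.3]
0.0235 [0.0375, 0.0935, -0.045] [178.6 317.4]
0.0235 [-0.0375, 0.0935, -0.045] [129.7 333.3]
290 (np.int64(121), np.int64(169), 36)
294 (np.int64(123), np.int64(171), 46)
298 (np.int64(125), np.int64(172), 43)
302 (np.int64(124), np.int64(173), 49)
306 (np.int64(124), np.int64(172), 48)
310 (np.int64(125), np.int64(173), 49)
314 (np.int64(126), np.int64(174), 49)
318 (np.int64(128), np.int64(162), 35)
322 (np.int64(129), np.int64(157), 29)
326 (np.int64(131), np.int64(157), 20)
330 (np.int64(146), np.int64(158), 13)
334 (np.int64(146), np.int64(159), 14)
338 (np.int64(147), np.int64(160), 14)
342 (np.int64(148), np.int64(152), 5)
346 None
t 5.30 off cm [-0.   -0.   -4.05] turn [-0.02 -0.06  0.01] pos [0.523  0.2217 0.0595] F [-1.4  1.2  5.9] open 0.0006
```

The start picture shows the same bias: true tool z ≈ reported + 0.0235 m. I'll allow for it by lifting, opening and descending to reported z = 0.034.

>>> {"method": "servo_tool", "body": {
  "motion": [
    {"offset": [0, 0, -2], "turn": [0, 0, 0]},
    {"offset": [0, 0, -2.5], "turn": [0, 0, 0]},
    {"offset": [0, 0, -2.5], "turn": [0, 0, 0]},
    {"offset": [0, 0, -2.5], "turn": [0, 0, 0]},
    {"offset": [0, 0, -2.5], "turn": [0, 0, 0]},
    {"offset": [0, 0, -2.5], "turn": [0, 0, 0]},
    {"offset": [0, 0, -2.5], "turn": [0, 0, 0]},
    {"offset": [0, 0, -2.5], "turn": [0, 0, 0]},
    {"offset": [0, 0, -2.5], "turn": [0, 0, 0]},
    {"offset": [0, 0, -2.5], "turn": [0, 0, 0]}
  ],
  "jaw": 70
}}

```text
t: 6.13
eef_pos: [0.5228, 0.2214, 0.0837]
orientation: [0.989, 0.146, -0.0, -0.0]
wrist_force: [0.1, 0.2, 0.3]
opening: 0.0612
```

```bash
python3 go.py .524 .2215 .034 16.8
```

```text
t 6.13 off cm [0.11 0.02 4.97] turn [-0.    0.01  0.02] pos [0.5228 0.2214 0.0837] F [0.1 0.2 0.3] open 0.0612
```

>>> {"method": "servo_tool", "body": {
  "motion": [
    {"offset": [0.1, 0, 1], "turn": [0, 0, 0]},
    {"offset": [0.1, 0, 2], "turn": [0, 0, 0]},
    {"offset": [0.1, 0, 3], "turn": [0, 0, 0]},
    {"offset": [0.1, 0, 4], "turn": [0, 0, 0]},
    {"offset": [0.1, 0, 4.6], "turn": [0, 0, 0]},
    {"offset": [0.1, 0, 4.9], "turn": [0, 0, 0]},
    {"offset": [0.1, 0, 5], "turn": [0, 0, 0]},
    {"offset": [0.1, 0, 5], "turn": [0, 0, 0]},
    {"offset": [0.1, 0, 5], "turn": [0, 0, 0]},
    {"offset": [0.1, 0, 5], "turn": [0, 0, 0]}
  ]
}}

```text
t: 6.97
eef_pos: [0.5241, 0.2218, 0.0343]
orientation: [0.989, 0.146, 0.0, -0.0]
wrist_force: [-0.2, -0.1, -0.2]
opening: 0.0618
```

>>> {"method": "servo_tool", "body": {
  "motion": [
    {"offset": [0, 0, 0], "turn": [0, 0, 0]},
    {"offset": [0, 0, 0], "turn": [0, 0, 0]},
    {"offset": [0, 0, 0], "turn": [0, 0, 0]},
    {"offset": [0, 0, 0], "turn": [0, 0, 0]},
    {"offset": [0, 0, 0], "turn": [0, 0, 0]},
    {"offset": [0, 0, 0], "turn": [0, 0, 0]},
    {"offset": [0, 0, 0], "turn": [0, 0, 0]},
    {"offset": [0, 0, 0], "turn": [0, 0, 0]},
    {"offset": [0, 0, 0], "turn": [0, 0, 0]},
    {"offset": [0, 0, 0], "turn": [0, 0, 0]}
  ],
  "jaw": 0,
  "force": 40
}}

```text
t: 7.8
eef_pos: [0.5238, 0.2217, 0.0338]
orientation: [0.989, 0.146, -0.0, -0.0]
wrist_force: [0.0, 0.3, 0.7]
opening: 0.011
```

```bash
python3 go.py .524 .2215 .12 16.8
```

```text
t 7.80 off cm [ 0.01  0.02 -8.62] turn [-0.    0.    0.02] pos [0.5238 0.2217 0.0338] F [0.  0.3 0.7] open 0.011
```

Gripped (11 mm opening, force near zero, so centred). Next I'll lift and carry the prong above the finger hole.

>>> {"method": "servo_tool", "body": {
  "motion": [
    {"offset": [0, 0, -1], "turn": [0, 0, 0]},
    {"offset": [0, 0, -2.5], "turn": [0, 0, 0]},
    {"offset": [0, 0, -4.5], "turn": [0, 0, 0]},
    {"offset": [0, 0, -6.5], "turn": [0, 0, 0]},
    {"offset": [0, 0, -8], "turn": [0, 0, 0]},
    {"offset": [0, 0, -8.6], "turn": [0, 0, 0]},
    {"offset": [0, 0, -8.6], "turn": [0, 0, 0]},
    {"offset": [0, 0, -8.6], "turn": [0, 0, 0]},
    {"offset": [0, 0, -8.6], "turn": [0, 0, 0]},
    {"offset": [0, 0, -8.6], "turn": [0, 0, 0]}
  ]
}}

```text
t: 8.63
eef_pos: [0.5234, 0.2216, 0.1188]
orientation: [0.989, 0.146, -0.001, 0.0]
wrist_force: [0.1, -1.1, -1.6]
opening: 0.0107
```

```bash
python3 go.py .5527 -.0246 .12 11.3
```

```text
t 8.63 off cm [-4.32 24.41 -0.12] turn [-0.01  0.12  5.51] pos [0.5234 0.2216 0.1188] F [ 0.1 -1.1 -1.6] open 0.0107
```

>>> {"method": "servo_tool", "body": {
  "motion": [
    {"offset": [-0.4, 2.5, 0], "turn": [0, 0, 1]},
    {"offset": [-1, 6, 0], "turn": [0, 0, 2]},
    {"offset": [-1.8, 10, 0], "turn": [0, 0, 3]},
    {"offset": [-2.5, 14, 0], "turn": [0, 0, 4]},
    {"offset": [-3.2, 18, 0], "turn": [0, 0, 5]},
    {"offset": [-3.8, 21.5, 0], "turn": [0, 0, 5.5]},
    {"offset": [-4.2, 23.7, 0], "turn": [0, 0, 5.5]},
    {"offset": [-4.3, 24.4, 0], "turn": [0, 0, 5.5]},
    {"offset": [-4.3, 24.4, 0], "turn": [0, 0, 5.5]},
    {"offset": [-4.3, 24.4, 0], "turn": [0, 0, 5.5]}
  ]
}}

```text
t: 9.47
eef_pos: [0.553, -0.0236, 0.1194]
orientation: [0.995, 0.099, -0.001, -0.0]
wrist_force: [-0.0, 0.2, 0.6]
opening: 0.0112
```

```bash
python3 look.py d top 275 345 160 240 5 0 0 side 320 400 200 290 5 370 0; python3 go.py .5527 -.0246 .06 11.3
```

```text
t 9.57 off cm [-0.06  0.17  5.96] turn [-0.03  0.03  0.11] pos [ 0.553  -0.0228  0.1196] F [ 0.3  0.7 -0.1] open 0.0113
```

View pics/d.png

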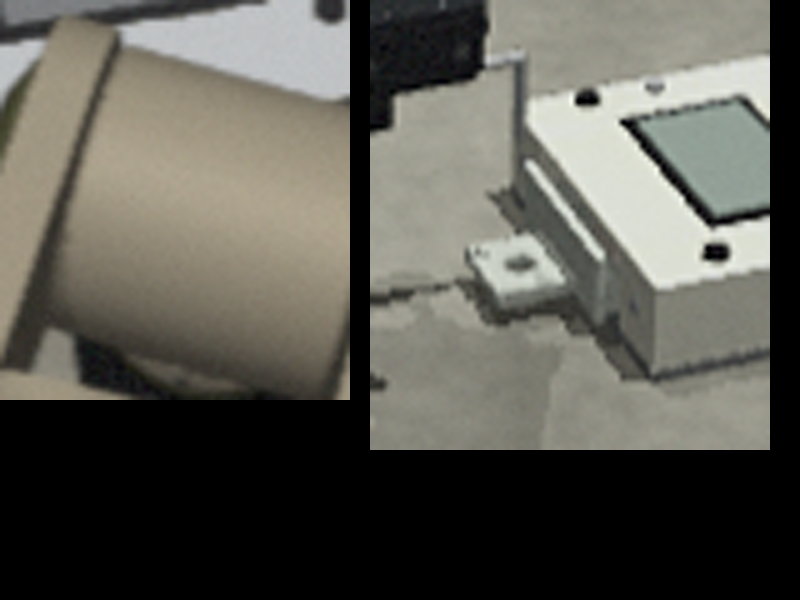

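The side view shows the prong tip at px (350,238), straight above the hole at (349.8,252.6). The top view is blocked by the arm.

```bash
python3 - <<'E'
from h import *
S=pickle.load(open("side_d.pkl","rb"))
f=lambda x,y:(320+(x-370)/5-.5,200+y/5-.5)
print("tip",onz(S,f(520,190),.095),"hole",onz(S,f(519,263),.022))
d=np.array([.9806,.1959]);print("pred tip",np.array([.553,-.0228])+.0855*d)
E
python3 go.py .5527 -.0246 .06 11.3
```

```text
tip [ 0.62951291 -0.05392593  0.095     ] hole [ 0.63744106 -0.00815164  0.022     ]
pred tip [ 0.6368413  -0.00605055]
t 9.57 off cm [-0.06  0.17  5.96] turn [-0.03  0.03  0.11] pos [ 0.553  -0.0228  0.1196] F [ 0.3  0.7 -0.1] open 0.0113
```

Run:
```python
from h import *
S=pickle.load(open("side_d.pkl","rb"))
for b in(0,.0235):
  for z in(.1231,.0716): print(b,z,((proj(S,[.6368,-.006,z+b])+.5-[320,200])*5+[370,0]).round())
im=S["image"]
for y in range(206,246,2): print(y,im[y,345:356].mean(axis=1).astype(int))
```

```text
0 0.1231 [518.  94.]
0 0.0716 [518. 181.]
0.0235 0.1231 [519.  54.]
0.0235 0.0716 [518. 142.]
206 [156 153 150 151 150 154 154 154 153 152 148]
208 [155 152 153 150 152 148 147 147 144 142 146]
210 [156 158 166 179 171 172 143 151 149 148 147]
212 [154 139 113 114  95 100 119 148 148 147 148]
214 [136 145 150 127  70  89 124 152 152 150 146]
216 [156 157 155 131  72  92 130 159 154 152 153]
218 [161 159 156 131  73  92 124 148 149 147 147]
220 [158 159 157 135  69  93 157 214 208 213 221]
222 [158 159 157 115  68  95 170 223 220 219 217]
224 [155 157 157 116  72 101 179 225 221 218 217]
226 [158 158 160 114  72  86  93 156 216 222 220]
228 [159 158 154 122  81  86  92  87  96 185 221]
230 [156 157 153 120  89  86  94  91  89 102 136]
232 [158 157 155 121  84  79 174 178 100 102 101]
234 [153 154 152 124  83  84  95 185 214 157 101]
236 [153 159 160 107  89  88  81  80 151 215 191]
238 [123  80  81  60  68  94  80  78  75  88 186]
240 [79 84 90 82 53 56 81 79 83 82 80]
242 [153  79  83  90  88  77  79  80  76  83  79]
244 [150 153 129  82  87  86  77  75  81  79  76]
```

The rod's top bend matches the 0.0235 bias. Its lower part just blends into the dark case face. I'll descend in two stages.

>>> {"method": "servo_tool", "body": {
  "motion": [
    {"offset": [0, 0.1, 1], "turn": [0, 0, 0]},
    {"offset": [-0.1, 0.2, 2.5], "turn": [0, 0, 0]},
    {"offset": [-0.1, 0.2, 4], "turn": [0, 0, 0]},
    {"offset": [-0.1, 0.2, 5], "turn": [0, 0, 0]},
    {"offset": [-0.1, 0.2, 5.6], "turn": [0, 0, 0]},
    {"offset": [-0.1, 0.2, 6], "turn": [0, 0, 0]},
    {"offset": [-0.1, 0.2, 6], "turn": [0, 0, 0]},
    {"offset": [-0.1, 0.2, 6], "turn": [0, 0, 0]},
    {"offset": [-0.1, 0.2, 6], "turn": [0, 0, 0]},
    {"offset": [-0.1, 0.2, 6], "turn": [0, 0, 0]}
  ]
}}

```text
t: 10.4
eef_pos: [0.553, -0.0265, 0.0604]
orientation: [0.995, 0.099, 0.001, 0.0]
wrist_force: [-0.8, 0.4, -1.2]
opening: 0.0116
```

```bash
python3 go.py .5527 -.0246 .0345 11.3
```

```text
t 10.40 off cm [ 0.01 -0.2   2.59] turn [ 0.03 -0.06  0.02] pos [ 0.553  -0.0265  0.0604] F [-0.8  0.4 -1.2] open 0.0116
```

>>> {"method": "servo_tool", "body": {
  "motion": [
    {"offset": [0, -0.1, 0], "turn": [0, 0, 0]},
    {"offset": [0, -0.2, 0], "turn": [0, 0, 0]},
    {"offset": [0, -0.2, 0.5], "turn": [0, 0, 0]},
    {"offset": [0, -0.2, 1], "turn": [0, 0, 0]},
    {"offset": [0, -0.2, 1.5], "turn": [0, 0, 0]},
    {"offset": [0, -0.2, 2], "turn": [0, 0, 0]},
    {"offset": [0, -0.2, 2.4], "turn": [0, 0, 0]},
    {"offset": [0, -0.2, 2.6], "turn": [0, 0, 0]},
    {"offset": [0, -0.2, 2.6], "turn": [0, 0, 0]},
    {"offset": [0, -0.2, 2.6], "turn": [0, 0, 0]}
  ]
}}

```text
t: 11.23
eef_pos: [0.5523, -0.0245, 0.0338]
orientation: [0.995, 0.099, -0.0, -0.0]
wrist_force: [0.0, -1.1, -0.8]
opening: 0.0108
```

```bash
python3 go.py .4645 -.0422 .0345 11.3
```

```text
t 11.23 off cm [-8.96  0.01 -0.07] turn [-0.    0.01  0.01] pos [ 0.5523 -0.0245  0.0338] F [ 0.  -1.1 -0.8] open 0.0108
```

No contact force, so the prong is in the hole. Now I'll pull, slowly near the end.

>>> {"method": "servo_tool", "body": {
  "motion": [
    {"offset": [-0.5, 0, 0], "turn": [0, 0, 0]},
    {"offset": [-1.2, 0, 0], "turn": [0, 0, 0]},
    {"offset": [-2, 0, 0], "turn": [0, 0, 0]},
    {"offset": [-2.8, 0, 0], "turn": [0, 0, 0]},
    {"offset": [-3.6, 0, 0], "turn": [0, 0, 0]},
    {"offset": [-4.4, 0, 0], "turn": [0, 0, 0]},
    {"offset": [-5.2, 0, 0], "turn": [0, 0, 0]},
    {"offset": [-6, 0, 0], "turn": [0, 0, 0]},
    {"offset": [-6.6, 0, 0], "turn": [0, 0, 0]},
    {"offset": [-7, 0, 0], "turn": [0, 0, 0]}
  ]
}}

```text
t: 12.07
eef_pos: [0.4828, -0.0384, 0.0339]
orientation: [0.995, 0.098, -0.0, -0.0]
wrist_force: [3.3, -0.8, -1.4]
opening: 0.011
```

>>> {"method": "servo_tool", "body": {
  "motion": [
    {"offset": [-0.15, 0, 0], "turn": [0, 0, 0]},
    {"offset": [-0.3, 0, 0], "turn": [0, 0, 0]},
    {"offset": [-0.45, 0, 0], "turn": [0, 0, 0]},
    {"offset": [-0.6, 0, 0], "turn": [0, 0, 0]},
    {"offset": [-0.75, 0, 0], "turn": [0, 0, 0]},
    {"offset": [-0.9, 0, 0], "turn": [0, 0, 0]},
    {"offset": [-1, 0, 0], "turn": [0, 0, 0]},
    {"offset": [-1.1, 0, 0], "turn": [0, 0, 0]},
    {"offset": [-1.2, 0, 0], "turn": [0, 0, 0]},
    {"offset": [-1.2, 0, 0], "turn": [0, 0, 0]}
  ]
}}

```text
t: 12.9
eef_pos: [0.4717, -0.0406, 0.0338]
orientation: [0.995, 0.099, -0.0, -0.0]
wrist_force: [1.9, -0.1, -1.0]
opening: 0.0112
```

```bash
python3 go.py .4645 -.0422 .0345 11.3
```

```text
t 12.90 off cm [-0.73  0.02 -0.07] turn [-0.01  0.02  0.01] pos [ 0.4717 -0.0406  0.0338] F [ 1.9 -0.1 -1. ] open 0.0112
```

>>> {"method": "servo_tool", "body": {
  "motion": [
    {"offset": [-0.1, 0, 0], "turn": [0, 0, 0]},
    {"offset": [-0.2, 0, 0], "turn": [0, 0, 0]},
    {"offset": [-0.3, 0, 0], "turn": [0, 0, 0]},
    {"offset": [-0.35, 0, 0], "turn": [0, 0, 0]},
    {"offset": [-0.4, 0, 0], "turn": [0, 0, 0]},
    {"offset": [-0.45, 0, 0], "turn": [0, 0, 0]},
    {"offset": [-0.5, 0, 0], "turn": [0, 0, 0]},
    {"offset": [-0.55, 0, 0], "turn": [0, 0, 0]},
    {"offset": [-0.6, 0, 0], "turn": [0, 0, 0]},
    {"offset": [-0.6, 0, 0], "turn": [0, 0, 0]}
  ]
}}

```text
t: 13.73
eef_pos: [0.4696, -0.0421, 0.0343]
orientation: [0.995, 0.098, 0.004, 0.001]
wrist_force: [17.8, 4.3, -9.7]
opening: 0.0111
```

At the end stop (force rose to 18 N). I'll relax forward to mid-hole, then lift.

>>> {"method": "servo_tool", "body": {
  "motion": [
    {"offset": [0.3, 0, 0], "turn": [0, 0, 0]},
    {"offset": [0.6, 0, 0], "turn": [0, 0, 0]},
    {"offset": [0.9, 0, 0], "turn": [0, 0, 0]},
    {"offset": [0.9, 0, 0], "turn": [0, 0, 0]},
    {"offset": [0.9, 0, 0], "turn": [0, 0, 0]},
    {"offset": [0.9, 0, -0.5], "turn": [0, 0, 0]},
    {"offset": [0.9, 0, -1.5], "turn": [0, 0, 0]},
    {"offset": [0.9, 0, -3], "turn": [0, 0, 0]},
    {"offset": [0.9, 0, -5.5], "turn": [0, 0, 0]},
    {"offset": [0.9, 0, -8.5], "turn": [0, 0, 0]}
  ]
}}

```text
t: 14.57
eef_pos: [0.4737, -0.0398, 0.1192]
orientation: [0.995, 0.099, -0.002, -0.001]
wrist_force: [0.3, -0.4, -1.1]
opening: 0.011
```

```bash
python3 go.py .5238 .2217 .12 16.8
python3 - <<'E'
from workcell import eyes
import pickle;pickle.dump(eyes.read_camera("side"),open("side_e.pkl","wb"))
E
```

```text
t 14.57 off cm [ 10.04 -24.66  -0.07] turn [-0.1   0.16 -5.49] pos [ 0.4737 -0.0398  0.1192] F [ 0.3 -0.4 -1.1] open 0.011
```

>>> {"method": "servo_tool", "body": {
  "motion": [
    {"offset": [1, -2.5, 0], "turn": [0, 0, -1]},
    {"offset": [2.3, -5.7, 0], "turn": [0, 0, -2]},
    {"offset": [3.8, -9.3, 0], "turn": [0, 0, -3]},
    {"offset": [5.3, -13, 0], "turn": [0, 0, -4]},
    {"offset": [6.8, -16.7, 0], "turn": [0, 0, -5]},
    {"offset": [8.2, -20.2, 0], "turn": [0, 0, -5.5]},
    {"offset": [9.3, -22.9, 0], "turn": [0, 0, -5.5]},
    {"offset": [9.9, -24.3, 0], "turn": [0, 0, -5.5]},
    {"offset": [10, -24.6, 0], "turn": [0, 0, -5.5]},
    {"offset": [10, -24.6, 0], "turn": [0, 0, -5.5]}
  ]
}}

```text
t: 15.45
eef_pos: [0.5242, 0.2213, 0.1187]
orientation: [0.989, 0.147, -0.0, 0.0]
wrist_force: [0.3, -1.0, -1.5]
opening: 0.0112
```

```bash
python3 look.py f side 265 345 150 240 5 0 0 top 270 350 130 260 4 420 0; python3 go.py .5238 .2217 .0343 16.8
python3 - <<'E'
from h import *
S=pickle.load(open("side_f.pkl","rb"));d=np.array([np.cos(.2932),np.sin(.2932)])
from workcell import r
p=r.read_state()["eef_pos"]
for a,dz in((-.06,0),(.06,0),(.085,0),(.085,-.048)): print(a,dz,((proj(S,[*(p[:2]+a*d),p[2]+.0235+dz])+.5-[265,150])*5).round())
E
```

```text
t 15.55 off cm [ 0.01 -0.19  8.46] turn [ 0.01  0.03 -0.02] pos [0.5243 0.2199 0.1189] F [-0.3  0.2 -0.5] open 0.0109
-0.06 0 [ 62. 160.]
0.06 0 [257. 119.]
0.085 0 [297. 111.]
0.085 -0.048 [298. 186.]
```

View pics/f.png

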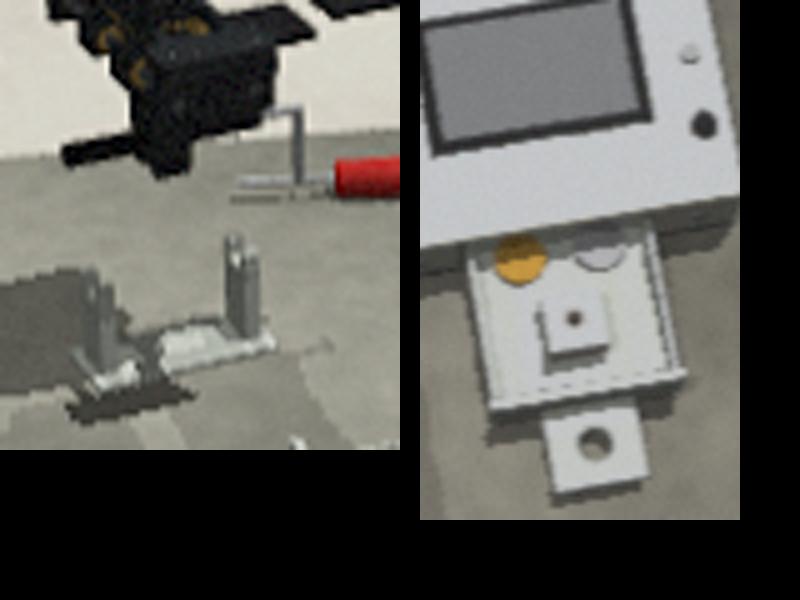

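The hook sits as predicted in the grip (back end (65,155), bend (298,110), tip about (298,186) in the crop), so it hasn't slipped. The tray is out, with the terminal visible in the top crop at (574,318) and the finger hole at (596,443). Lowering into the rest.

>>> {"method": "servo_tool", "body": {
  "motion": [
    {"offset": [0, -0.2, 0.5], "turn": [0, 0, 0]},
    {"offset": [0, -0.2, 2], "turn": [0, 0, 0]},
    {"offset": [0, -0.2, 4], "turn": [0, 0, 0]},
    {"offset": [0, -0.2, 5.5], "turn": [0, 0, 0]},
    {"offset": [0, -0.2, 6.5], "turn": [0, 0, 0]},
    {"offset": [0, -0.2, 6.5], "turn": [0, 0, 0]},
    {"offset": [0, -0.2, 6.5], "turn": [0, 0, 0]},
    {"offset": [0, -0.2, 6.5], "turn": [0, 0, 0]},
    {"offset": [0, -0.2, 6.5], "turn": [0, 0, 0]},
    {"offset": [0, -0.2, 6.5], "turn": [0, 0, 0]}
  ]
}}

```text
t: 16.38
eef_pos: [0.5244, 0.2228, 0.0546]
orientation: [0.989, 0.146, 0.001, -0.0]
wrist_force: [-1.3, -0.3, -0.9]
opening: 0.0114
```

```bash
python3 go.py .5238 .2217 .0343 16.8
```

```text
t 16.38 off cm [-0.09  0.09  2.03] turn [ 0.01 -0.08  0.02] pos [0.5244 0.2228 0.0546] F [-1.3 -0.3 -0.9] open 0.0114
```

>>> {"method": "servo_tool", "body": {
  "motion": [
    {"offset": [-0.1, 0.1, 0.3], "turn": [0, 0, 0]},
    {"offset": [-0.1, 0.1, 0.7], "turn": [0, 0, 0]},
    {"offset": [-0.1, 0.1, 1.1], "turn": [0, 0, 0]},
    {"offset": [-0.1, 0.1, 1.5], "turn": [0, 0, 0]},
    {"offset": [-0.1, 0.1, 1.8], "turn": [0, 0, 0]},
    {"offset": [-0.1, 0.1, 2], "turn": [0, 0, 0]},
    {"offset": [-0.1, 0.1, 2], "turn": [0, 0, 0]},
    {"offset": [-0.1, 0.1, 2], "turn": [0, 0, 0]},
    {"offset": [-0.1, 0.1, 2], "turn": [0, 0, 0]},
    {"offset": [-0.1, 0.1, 2], "turn": [0, 0, 0]}
  ]
}}

```text
t: 17.22
eef_pos: [0.5233, 0.2215, 0.0338]
orientation: [0.989, 0.146, -0.0, -0.0]
wrist_force: [-0.3, 0.2, 0.3]
opening: 0.0112
```

```bash
python3 go.py .5238 .2217 .0338 16.8
```

```text
t 17.22 off cm [ 0.05 -0.    0.  ] turn [-0.    0.    0.02] pos [0.5233 0.2215 0.0338] F [-0.3  0.2  0.3] open 0.0112
```

>>> {"method": "servo_tool", "body": {
  "motion": [
    {"offset": [0, 0, 0], "turn": [0, 0, 0]},
    {"offset": [0, 0, 0], "turn": [0, 0, 0]},
    {"offset": [0, 0, 0], "turn": [0, 0, 0]},
    {"offset": [0, 0, 0], "turn": [0, 0, 0]},
    {"offset": [0, 0, 0], "turn": [0, 0, 0]},
    {"offset": [0, 0, -0.5], "turn": [0, 0, 0]},
    {"offset": [0, 0, -2], "turn": [0, 0, 0]},
    {"offset": [0, 0, -5], "turn": [0, 0, 0]},
    {"offset": [0, 0, -8], "turn": [0, 0, 0]},
    {"offset": [0, 0, -10], "turn": [0, 0, 0]}
  ],
  "jaw": 60
}}

```text
t: 18.05
eef_pos: [0.5239, 0.2216, 0.1369]
orientation: [0.989, 0.146, 0.001, -0.0]
wrist_force: [1.0, 0.7, 0.3]
opening: 0.0529
```

```bash
cat > m.py <<'E'
from h import *
T=pickle.load(open("top_f.pkl","rb")); g=cv2.cvtColor(T["image"],cv2.COLOR_RGB2GRAY).astype(float)
def dark(x,y,w,th,z):
    R=g[y-w:y+w+1,x-w:x+w+1]; W=np.clip(th-R,0,None); Y,X=np.mgrid[y-w:y+w+1,x-w:x+w+1]
    p=(np.sum(W*X)/W.sum(),np.sum(W*Y)/W.sum()); return np.round(p,2),onz(T,p,z).round(4),R.astype(int)
for a in((308,209,4,170,.046),(313,240,6,150,.022)):
    p,X,R=dark(*a); print(p,X); print(R)
E
python3 m.py; python3 go.py .4775 -.2577 .12 11
```

```text
[308.14 209.21] [ 0.6212 -0.0109  0.046 ]
[[196 199 199 199 197 197 198 196 198]
 [198 197 196 194 195 193 196 199 199]
 [196 195 186 173 163 166 185 193 198]
 [199 192 167 121  92 105 151 186 196]
 [195 190 154  94  70  83 140 183 196]
 [198 189 156  99  64  89 149 183 193]
 [195 195 186 161 132 150 182 195 196]
 [198 198 194 192 189 191 198 196 196]
 [199 196 198 198 197 198 196 198 198]]
[313.48 239.75] [ 0.5602 -0.0239  0.022 ]
[[184 191 188 193 193 198 198 197 196 198 198 196 197]
 [198 196 197 196 198 196 194 195 195 196 197 197 197]
 [196 197 198 193 181 169 166 167 172 185 194 195 195]
 [199 194 196 177 143 102  87  93 109 145 178 194 193]
 [197 195 171 127  83  65  69  75  81 102 146 184 195]
 [195 186 145  85  62  68  74  74  75  77 126 172 196]
 [197 186 144  87  75  84  79  75  73  74  96 160 194]
 [197 187 148 110 117 124 125 108  82  78 102 160 192]
 [196 192 169 130 124 131 130 126 108  86 110 164 195]
 [196 195 184 151 121 125 128 130 129 124 148 187 195]
 [197 195 193 179 151 136 138 136 144 159 181 195 195]
 [195 196 199 194 186 179 168 170 183 191 195 195 197]
 [195 198 197 198 195 195 191 194 196 196 197 196 197]]
t 18.05 off cm [-18.32  44.54   1.65] turn [ 0.01 -0.17  5.82] pos [0.5239 0.2216 0.1369] F [1.  0.7 0.3] open 0.0529
```

Terminal from the top view: (0.621, -0.011), 63 mm from the finger hole (64 expected). I'll carry the plug by the stand-to-terminal difference so that calibration bias cancels. Moving over the plug.

>>> {"method": "servo_tool", "body": {
  "motion": [
    {"offset": [-1, 2.4, 0], "turn": [0, 0, 1]},
    {"offset": [-2.4, 5.8, 0], "turn": [0, 0, 2]},
    {"offset": [-3.9, 9.5, 0], "turn": [0, 0, 3]},
    {"offset": [-5.4, 13.2, 0], "turn": [0, 0, 4]},
    {"offset": [-6.9, 16.9, 0], "turn": [0, 0, 5]},
    {"offset": [-8.4, 20.6, 0], "turn": [0, 0, 5.5]},
    {"offset": [-9.9, 24.3, 0], "turn": [0, 0, 5.5]},
    {"offset": [-11.4, 28, 0], "turn": [0, 0, 5.5]},
    {"offset": [-12.9, 31.7, 0], "turn": [0, 0, 5.5]},
    {"offset": [-14.4, 35.2, 0], "turn": [0, 0, 5.5]}
  ]
}}

```text
t: 18.88
eef_pos: [0.4869, -0.1592, 0.1344]
orientation: [0.995, 0.098, 0.0, 0.0]
wrist_force: [1.5, -0.1, 0.4]
opening: 0.0528
```

```bash
python3 go.py .4775 -.2577 .12 11.3
python3 - <<'E'
from h import *
S=pickle.load(open("side_f.pkl","rb")); g=cv2.cvtColor(S["image"],cv2.COLOR_RGB2GRAY)
p=proj(S,[.621,-.011,.046]);print(p); x,y=p.round().astype(int); print(x,y);print(g[y-6:y+7,x-7:x+8])
E
```

```text
t 18.88 off cm [-2.85  9.47  1.44] turn [ 0.03 -0.03 -0.  ] pos [ 0.4869 -0.1592  0.1344] F [ 1.5 -0.1  0.4] open 0.0528
[343.35054577 245.46883178]
343 245
[[158 174 174 181 161 167 157 133 152 133 139 124 106  88 105]
 [159 161 149 164 137 137 103 106 104  93 105 104 106  99 108]
 [139 122  96 104 105 102  94 104 102 101 127 148 123 107 103]
 [105 102 103 100 105 125 148 150 192 192 198 204 192 119 122]
 [106 152 155 192 190 196 203 203 221 221 219 218 218 193 160]
 [111 174 207 221 219 218 218 215 216 212 213 217 217 217 195]
 [142 140 200 221 217 217 212 186 180 174 195 216 215 217 211]
 [189  80 143 222 218 216 211 165 153 150 204 217 216 216 219]
 [206  77 102 202 220 216 216 202 200 203 220 219 218 220 210]
 [202  79  88 145 201 220 218 219 221 210 201 201 191 183 162]
 [205  79  83  89 140 203 201 186 183 166 150 141 130 118 108]
 [210  80  89  86  87 155 151 114 117 117 114 112 124 123 122]
 [176  83  86  89  86 112 118 112 123 123 120 120 123 122 121]]
```

The side view agrees (spot at (344.1,245.8)). It is 2 mm further in x than the top view for both stand and terminal, so the difference is the same: (0.1445, 0.247).

>>> {"method": "servo_tool", "body": {
  "motion": [
    {"offset": [-0.9, 2.8, 0.2], "turn": [0, 0, 0]},
    {"offset": [-1.7, 5.5, 0.5], "turn": [0, 0, 0]},
    {"offset": [-2.3, 7.6, 1], "turn": [0, 0, 0]},
    {"offset": [-2.7, 8.9, 1.4], "turn": [0, 0, 0]},
    {"offset": [-2.8, 9.4, 1.4], "turn": [0, 0, 0]},
    {"offset": [-2.8, 9.5, 1.4], "turn": [0, 0, 0]},
    {"offset": [-2.8, 9.5, 1.4], "turn": [0, 0, 0]},
    {"offset": [-2.8, 9.5, 1.4], "turn": [0, 0, 0]},
    {"offset": [-2.8, 9.5, 1.4], "turn": [0, 0, 0]},
    {"offset": [-2.8, 9.5, 1.4], "turn": [0, 0, 0]}
  ]
}}

```text
t: 19.72
eef_pos: [0.4788, -0.2549, 0.1201]
orientation: [0.995, 0.099, 0.0, 0.0]
wrist_force: [-0.4, -0.7, -0.3]
opening: 0.0527
```

```bash
python3 go.py .4775 -.2577 .0355 11.3
```

```text
t 19.72 off cm [-0.18  0.25  8.46] turn [ 0.01 -0.01  0.09] pos [ 0.4788 -0.2549  0.1201] F [-0.4 -0.7 -0.3] open 0.0527
```

>>> {"method": "servo_tool", "body": {
  "motion": [
    {"offset": [-0.1, 0.1, 0.5], "turn": [0, 0, 0]},
    {"offset": [-0.2, 0.25, 1.5], "turn": [0, 0, 0]},
    {"offset": [-0.2, 0.25, 3], "turn": [0, 0, 0]},
    {"offset": [-0.2, 0.25, 4.5], "turn": [0, 0, 0]},
    {"offset": [-0.2, 0.25, 6], "turn": [0, 0, 0]},
    {"offset": [-0.2, 0.25, 7.3], "turn": [0, 0, 0]},
    {"offset": [-0.2, 0.25, 8.2], "turn": [0, 0, 0]},
    {"offset": [-0.2, 0.25, 8.5], "turn": [0, 0, 0]},
    {"offset": [-0.2, 0.25, 8.5], "turn": [0, 0, 0]},
    {"offset": [-0.2, 0.25, 8.5], "turn": [0, 0, 0]}
  ]
}}

```text
t: 20.55
eef_pos: [0.4772, -0.2587, 0.0351]
orientation: [0.995, 0.099, 0.0, 0.0]
wrist_force: [-0.0, -0.3, -0.3]
opening: 0.0531
```

```bash
python3 go.py .4775 -.2577 .0355 11.3
```

```text
t 20.55 off cm [ 0.05 -0.09 -0.04] turn [ 0.02 -0.01  0.02] pos [ 0.4772 -0.2587  0.0351] F [-0.  -0.3 -0.3] open 0.0531
```

>>> {"method": "servo_tool", "body": {
  "motion": [
    {"offset": [0, -0.1, 0], "turn": [0, 0, 0]},
    {"offset": [0, -0.1, 0], "turn": [0, 0, 0]},
    {"offset": [0, -0.1, 0], "turn": [0, 0, 0]},
    {"offset": [0, -0.1, 0], "turn": [0, 0, 0]},
    {"offset": [0, -0.1, 0], "turn": [0, 0, 0]},
    {"offset": [0, -0.1, 0], "turn": [0, 0, 0]},
    {"offset": [0, -0.1, 0], "turn": [0, 0, 0]},
    {"offset": [0, -0.1, 0], "turn": [0, 0, 0]},
    {"offset": [0, -0.1, 0], "turn": [0, 0, 0]},
    {"offset": [0, -0.1, 0], "turn": [0, 0, 0]}
  ],
  "jaw": 0,
  "force": 35
}}

```text
t: 21.38
eef_pos: [0.477, -0.2578, 0.035]
orientation: [0.995, 0.099, 0.0, 0.0]
wrist_force: [0.2, -1.1, 1.3]
opening: 0.0146
```

```bash
python3 go.py .4775 -.2577 .12 11.3
```

```text
t 21.38 off cm [ 0.06  0.01 -8.5 ] turn [ 0.02 -0.01  0.02] pos [ 0.477  -0.2578  0.035 ] F [ 0.2 -1.1  1.3] open 0.0146
```

>>> {"method": "servo_tool", "body": {
  "motion": [
    {"offset": [0, 0, -0.5], "turn": [0, 0, 0]},
    {"offset": [0, 0, -1.5], "turn": [0, 0, 0]},
    {"offset": [0, 0, -3], "turn": [0, 0, 0]},
    {"offset": [0, 0, -5], "turn": [0, 0, 0]},
    {"offset": [0, 0, -7], "turn": [0, 0, 0]},
    {"offset": [0, 0, -8.2], "turn": [0, 0, 0]},
    {"offset": [0, 0, -8.5], "turn": [0, 0, 0]},
    {"offset": [0, 0, -8.5], "turn": [0, 0, 0]},
    {"offset": [0, 0, -8.5], "turn": [0, 0, 0]},
    {"offset": [0, 0, -8.5], "turn": [0, 0, 0]}
  ]
}}

```text
t: 22.22
eef_pos: [0.4765, -0.2572, 0.119]
orientation: [0.995, 0.099, -0.001, -0.001]
wrist_force: [0.1, -0.3, -0.3]
opening: 0.015
```

```bash
python3 go.py .6215 -.0108 .12 11.3
```

```text
t 22.22 off cm [ 19.06 -21.32  -0.09] turn [-0.09  0.06  0.02] pos [ 0.4765 -0.2572  0.119 ] F [ 0.1 -0.3 -0.3] open 0.015
```

>>> {"method": "servo_tool", "body": {
  "motion": [
    {"offset": [1.9, -2.1, 0], "turn": [0, 0, 0]},
    {"offset": [4.4, -4.9, 0], "turn": [0, 0, 0]},
    {"offset": [7, -7.9, 0], "turn": [0, 0, 0]},
    {"offset": [9.7, -10.9, 0], "turn": [0, 0, 0]},
    {"offset": [12.4, -13.9, 0], "turn": [0, 0, 0]},
    {"offset": [15, -16.8, 0], "turn": [0, 0, 0]},
    {"offset": [17.2, -19.2, 0], "turn": [0, 0, 0]},
    {"offset": [18.6, -20.8, 0], "turn": [0, 0, 0]},
    {"offset": [19, -21.3, 0], "turn": [0, 0, 0]},
    {"offset": [19, -21.3, 0], "turn": [0, 0, 0]}
  ]
}}

```text
t: 23.05
eef_pos: [0.6214, -0.0102, 0.1188]
orientation: [0.995, 0.1, -0.001, -0.0]
wrist_force: [-0.9, -0.8, -0.1]
opening: 0.0154
```

>>> {"method": "servo_tool", "body": {
  "motion": [
    {"offset": [0, 0, 0], "turn": [0, 0, 0]},
    {"offset": [0, 0, 0.5], "turn": [0, 0, 0]},
    {"offset": [0, 0, 1], "turn": [0, 0, 0]},
    {"offset": [0, 0, 1.5], "turn": [0, 0, 0]},
    {"offset": [0, 0, 2], "turn": [0, 0, 0]},
    {"offset": [0, 0, 2.5], "turn": [0, 0, 0]},
    {"offset": [0, 0, 2.5], "turn": [0, 0, 0]},
    {"offset": [0, 0, 2.5], "turn": [0, 0, 0]},
    {"offset": [0, 0, 2.5], "turn": [0, 0, 0]},
    {"offset": [0, 0, 2.5], "turn": [0, 0, 0]}
  ]
}}

```text
t: 23.88
eef_pos: [0.6216, -0.0115, 0.0952]
orientation: [0.995, 0.099, 0.0, 0.0]
wrist_force: [0.2, -0.1, 0.3]
opening: 0.0147
```

```bash
python3 go.py .6215 -.0108 .08 11.3; python3 look.py g side 310 380 190 265 8 0 0
```

```text
t 23.88 off cm [ 0.01 -0.07  1.52] turn [ 0.01 -0.03  0.02] pos [ 0.6216 -0.0115  0.0952] F [ 0.2 -0.1  0.3] open 0.0147
```

View pics/g.png

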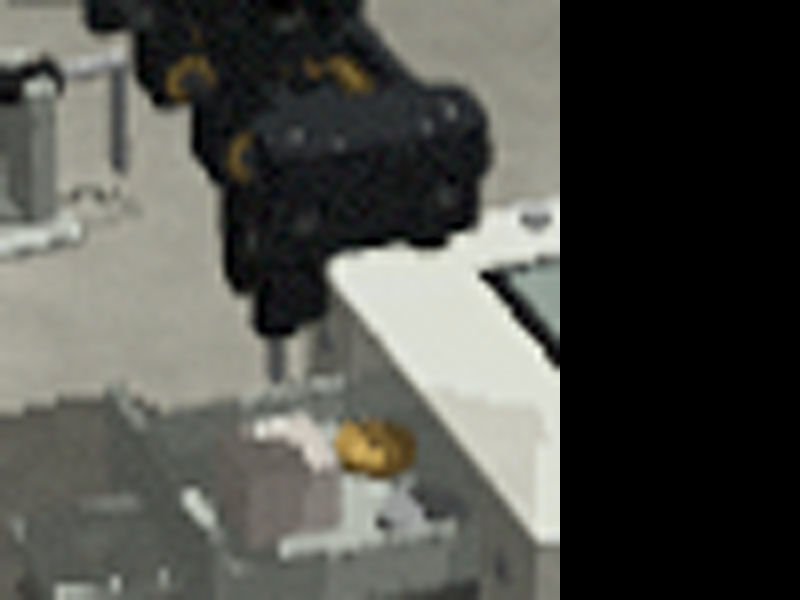

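The side view shows the pin at crop x ≈ 275 (px 343.9) and the terminal at 344.1, so it is aligned there. I'll lower slowly to engage.

>>> {"method": "servo_tool", "body": {
  "motion": [
    {"offset": [0, -0.07, 0.5], "turn": [0, 0, 0]},
    {"offset": [0, -0.07, 1], "turn": [0, 0, 0]},
    {"offset": [0, -0.07, 1.5], "turn": [0, 0, 0]},
    {"offset": [0, -0.07, 2], "turn": [0, 0, 0]},
    {"offset": [0, -0.07, 2.3], "turn": [0, 0, 0]},
    {"offset": [0, -0.07, 2.5], "turn": [0, 0, 0]},
    {"offset": [0, -0.07, 2.7], "turn": [0, 0, 0]},
    {"offset": [0, -0.07, 2.9], "turn": [0, 0, 0]},
    {"offset": [0, -0.07, 3], "turn": [0, 0, 0]},
    {"offset": [0, -0.07, 3], "turn": [0, 0, 0]}
  ]
}}

```text
t: 24.77
eef_pos: [0.6214, -0.0109, 0.0648]
orientation: [0.995, 0.099, 0.0, 0.0]
wrist_force: [0.9, -1.0, -0.8]
opening: 0.0148
```

>>> {"method": "servo_tool", "body": {
  "motion": [
    {"offset": [0, 0, 0.3], "turn": [0, 0, 0]},
    {"offset": [0, 0, 0.6], "turn": [0, 0, 0]},
    {"offset": [0, 0, 0.8], "turn": [0, 0, 0]},
    {"offset": [0, 0, 1], "turn": [0, 0, 0]},
    {"offset": [0, 0, 1.1], "turn": [0, 0, 0]},
    {"offset": [0, 0, 1.2], "turn": [0, 0, 0]},
    {"offset": [0, 0, 1.3], "turn": [0, 0, 0]},
    {"offset": [0, 0, 1.4], "turn": [0, 0, 0]},
    {"offset": [0, 0, 1.45], "turn": [0, 0, 0]},
    {"offset": [0, 0, 1.45], "turn": [0, 0, 0]}
  ]
}}

```text
t: 25.6
eef_pos: [0.6216, -0.011, 0.0509]
orientation: [0.995, 0.099, 0.001, 0.0]
wrist_force: [0.5, -3.1, 4.1]
opening: 0.0148
```

Contact is starting at the expected height (0.051). I'll press gently a little further.

>>> {"method": "servo_tool", "body": {
  "motion": [
    {"offset": [0, 0, 0.05], "turn": [0, 0, 0]},
    {"offset": [0, 0, 0.1], "turn": [0, 0, 0]},
    {"offset": [0, 0, 0.15], "turn": [0, 0, 0]},
    {"offset": [0, 0, 0.2], "turn": [0, 0, 0]},
    {"offset": [0, 0, 0.25], "turn": [0, 0, 0]},
    {"offset": [0, 0, 0.3], "turn": [0, 0, 0]},
    {"offset": [0, 0, 0.3], "turn": [0, 0, 0]},
    {"offset": [0, 0, 0.3], "turn": [0, 0, 0]},
    {"offset": [0, 0, 0.3], "turn": [0, 0, 0]},
    {"offset": [0, 0, 0.3], "turn": [0, 0, 0]}
  ]
}}

```text
t: 26.43
eef_pos: [0.6228, -0.0108, 0.0506]
orientation: [0.995, 0.099, 0.003, 0.001]
wrist_force: [-0.7, -0.7, 21.7]
opening: 0.015
```

Hard stop at 22 N, so it is home. Before releasing I'll ease off and draw the tray a few mm outward to be sure it's at its end stop.

>>> {"method": "servo_tool", "body": {
  "motion": [
    {"offset": [0, 0, -0.1], "turn": [0, 0, 0]},
    {"offset": [0, 0, -0.2], "turn": [0, 0, 0]},
    {"offset": [-0.1, 0, -0.25], "turn": [0, 0, 0]},
    {"offset": [-0.2, 0, -0.25], "turn": [0, 0, 0]},
    {"offset": [-0.3, 0, -0.25], "turn": [0, 0, 0]},
    {"offset": [-0.35, 0, -0.25], "turn": [0, 0, 0]},
    {"offset": [-0.35, 0, -0.25], "turn": [0, 0, 0]},
    {"offset": [-0.35, 0, -0.25], "turn": [0, 0, 0]},
    {"offset": [-0.35, 0, -0.25], "turn": [0, 0, 0]},
    {"offset": [-0.35, 0, -0.25], "turn": [0, 0, 0]}
  ]
}}

```text
t: 27.27
eef_pos: [0.6203, -0.0115, 0.0511]
orientation: [0.995, 0.098, 0.003, 0.0]
wrist_force: [9.2, -0.1, 4.5]
opening: 0.0147
```

The 9 N reaction, well above the 2 N drag, shows the tray is on its stop. Relax, release and lift.

>>> {"method": "servo_tool", "body": {
  "motion": [
    {"offset": [0.1, 0, 0], "turn": [0, 0, 0]},
    {"offset": [0.15, 0, 0], "turn": [0, 0, 0]},
    {"offset": [0.15, 0, 0], "turn": [0, 0, 0]},
    {"offset": [0.15, 0, 0], "turn": [0, 0, 0]},
    {"offset": [0.15, 0, 0], "turn": [0, 0, 0]},
    {"offset": [0.15, 0, 0], "turn": [0, 0, 0]},
    {"offset": [0.15, 0, 0], "turn": [0, 0, 0]},
    {"offset": [0.15, 0, 0], "turn": [0, 0, 0]},
    {"offset": [0.15, 0, 0], "turn": [0, 0, 0]},
    {"offset": [0.15, 0, 0], "turn": [0, 0, 0]}
  ]
}}

```text
t: 28.1
eef_pos: [0.6208, -0.0114, 0.051]
orientation: [0.995, 0.099, 0.002, 0.0]
wrist_force: [5.6, -1.9, 6.1]
opening: 0.0149
```

>>> {"method": "servo_tool", "body": {
  "motion": [
    {"offset": [0, 0, 0], "turn": [0, 0, 0]},
    {"offset": [0, 0, 0], "turn": [0, 0, 0]},
    {"offset": [0, 0, 0], "turn": [0, 0, 0]},
    {"offset": [0, 0, 0], "turn": [0, 0, 0]},
    {"offset": [0, 0, 0], "turn": [0, 0, 0]},
    {"offset": [0, 0, 0], "turn": [0, 0, 0]},
    {"offset": [0, 0, -0.5], "turn": [0, 0, 0]},
    {"offset": [0, 0, -2], "turn": [0, 0, 0]},
    {"offset": [0, 0, -5], "turn": [0, 0, 0]},
    {"offset": [0, 0, -8], "turn": [0, 0, 0]}
  ],
  "jaw": 50
}}

```text
t: 28.93
eef_pos: [0.6187, -0.0111, 0.1304]
orientation: [0.995, 0.099, -0.001, -0.0]
wrist_force: [0.4, 0.1, 1.7]
opening: 0.044
```

>>> {"method": "servo_tool", "body": {
  "motion": [
    {"offset": [-3, 2, -1], "turn": [0, 0, 0]},
    {"offset": [-6, 4, -2], "turn": [0, 0, 0]},
    {"offset": [-9, 7, -3], "turn": [0, 0, 0]},
    {"offset": [-12, 10, -4], "turn": [0, 0, 0]},
    {"offset": [-14, 13, -4], "turn": [0, 0, 0]},
    {"offset": [-16, 16, -4], "turn": [0, 0, 0]},
    {"offset": [-17, 19, -4], "turn": [0, 0, 0]},
    {"offset": [-18, 22, -4], "turn": [0, 0, 0]},
    {"offset": [-18, 24, -4], "turn": [0, 0, 0]},
    {"offset": [-18, 24, -4], "turn": [0, 0, 0]}
  ]
}}

```text
t: 29.77
eef_pos: [0.4897, -0.2855, 0.17]
orientation: [0.995, 0.097, 0.0, 0.001]
wrist_force: [0.5, 0.6, -0.4]
opening: 0.0442
```

```bash
python3 look.py z top 170 350 130 300 3 0 0 side 270 400 180 280 2 540 0 side 325 370 210 260 5 540 210; python3 go.py .5 0 .2 11.3; sed -i 's/top_f/top_z/' m.py; python3 m.py | grep '\] \['
```

```text
t 29.87 off cm [  6.52 -27.44  -3.  ] turn [-0.03  0.01 -0.03] pos [ 0.4897 -0.2818  0.1698] F [0.8 0.2 0.5] open 0.0441
[307.91 208.78] [ 0.6221 -0.0104  0.046 ]
[313.47 239.77] [ 0.5602 -0.0239  0.022 ]
```

View pics/z.png

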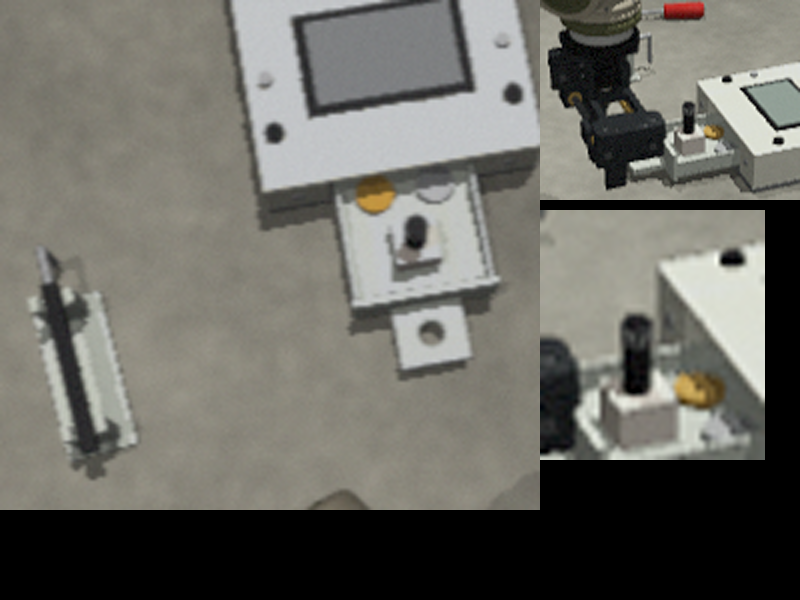

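The final picture shows the plug upright with its shoulder on the block, the hook seated in both notches, and the finger hole where the pull left it (0.5602, -0.0239). Handing in.

```bash
python3 -c "
from workcell import r
print(r.sign_off())"
```

```text
the job is handed in; nothing more can be done
None
```

The job is done and handed in at about 30 s: tray pulled out with the hook, hook back in its rest, plug pushed home in the terminal.

- **Tray:** the pull ended at the stop with about 18 N. A second tug through the seated plug met about 9 N, against 2 N drag. After release, the finger hole measured the same as after the pull (0.5602, -0.0239), so the tray is fully out.
- **Plug:** it met a hard stop at about 22 N, at the expected seated height. The last picture shows it upright with its shoulder on the block.
- **Hook:** the last picture shows it lying in both notches of the rest.

**What went wrong or disagreed:**
- **First grasp:** it closed on top of the handle, pressing with about 7 N. The real tool sits about 23.5 mm higher than the reported position. I allowed for that in every later move, and the hook did not shift.
- **Cameras:** the two views differed by about 2 mm in x. I carried the plug by the stand-to-terminal difference so this cancelled out.
- **Not checked:** I did not measure the rings, screwdriver and stake again at the end. The arm felt no unexpected contact.

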